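Lever open the snapped-shut cover of a dry-block warmer

ROBOT

A 6-joint arm with a two-finger parallel gripper is mounted at the origin on a cart in front of the work surface, level with it; the furniture and walls round the work are solid. World frame = base frame: x ahead of the robot, y to its left, z up, the work surface at z = 0. Lengths are in mm, angles in rad, forces in N, time in s.
With the tool pointing down it reaches from about 325 to 875 mm from the base axis. Payload 4.4 kg.
Tool frame: the origin (TCP) lies on the centre line of the jaws, within the pads' length; the fingertips stand 8 mm ahead of it and the grasp point (between the pads) lies 11 mm behind it (arm.tip_reach is the distance from the TCP to the fingertips, in mm); z points along the fingers, y is the line along which they close (so a half turn about z gives the same grasp; the last joint's range is limited). The gripper opens to 85 mm and grips with 20 to 120 N. Pads are 22 mm wide; open, the fingers measure 114 mm over their backs; the gripper's body (76 mm by 85 mm) begins 54 mm behind the grasp point. The pads swing forward as they close: fully open they stand 13 mm farther back than shut.
Start: joints at [-1.452, 0.207, 1.542, -0, 1.393, -0.15], TCP at [153.247, -554.205, 239.282] pointing down, gripper open.
Joint ranges: [-2.73, 2.73], [-0.86, 2.22], [0.23, 2.46], [-1.11, 4.25], [0.08, 2.63], [-2.82, 2.82]. Speed limits (rad/s): [2.79, 2.79, 3.14, 3.14, 3.14, 3.14].

INTERFACE

Orientations are given as a unit quaternion [w, x, y, z].
In Python, from bench import arm gives the robot as it stands. The module is installed in compiled form; this text tells all that it offers.
- The arm moves only by the tool play_rows, never from a script. Its argument "deltas" is one flat list of numbers, 7 for each row, row after row: the shift along the tool's x, y, z in m, then the turn, a rotation vector about the tool's x, y, z in degrees, then the opening, from 0 (shut) to 1 (fully open). In form: [dx, dy, dz, rx, ry, rz, claw, dx, dy, dz, rx, ry, rz, claw, ...]. A call has 1 to 8 rows; each row is the pose to reach, as a shift and turn from the pose commanded when the call began, along the tool's axes at that moment; what a row does not reach only later rows make up. A row lasts 1/8 s, in which the tool goes at most 62.5 mm and 10.7 degrees, less where a joint would pass 70% of its speed; a pose out of reach is approached as far as the arm can. A call with a gripper value outside its range is refused whole. The fingers move at their own pace and stop on an object; the grip force is fixed at half the most. Time passes only in rows, so rows that repeat a pose let the fingers close. It gives the time, the measured TCP pose, the force, the opening and the grip force at its end, in the units of the state.
- arm.get_obs(): the state, without advancing time (a new reading comes with each control period).
- arm.get_image(name): name is "scene" or "top" or "wrist"; returns a dict with "color" (384x512x3 uint8, blue, green, red), "vfov" (degrees; the focal length in pixels is half the picture's height over the tangent of half this angle, whatever the lens; pixels are square), "cx", "cy" (the principal point, pixels), "extrinsics" (4x4, takes a point from world to camera coordinates). Camera axes: x right, y up, looking along -z (the intrinsics and any distortion apply to the point x, -y, -z); pixel columns grow to the right and rows downward; lengths in mm; the calibration is good to about 2 mm. A picture is of the moment at which its call begins. There is no depth.
- arm.sign_off(): hands the job in; it is judged then, once.
Trained networks look in the newest picture that a camera, given by its name, has taken for a name from the list of things; names that differ only in an ending like _2 or _b are one class to them, and where a whole thing is asked for, a point or a joint stands for the part that bears it (a point fixed in the world has none). Each returns a list of dicts, best first, with "conf" (0 to 1); they miss things now and then, are a little off and sometimes report something else, mostly with a low value. They report only what shows in the picture. A call takes as long as a camera call. They do not tell look-alikes from the thing itself.
- arm.search_frame(name, camera): "extent" ([left, top, width, height] as shares, 0 to 1, of the picture: columns of its width, rows of its height, round what is visible of it).
The state is a dict: "time_s": time; "joints": joint angles; "qd": joint speeds; "effort": joint torques, N m; "tcp_pos": TCP position; "orientation": TCP orientation; "wrist_force": force on the tool from outside, world axes, zero at the start; "wrist_torque": the same for the moment, N m; "grip_width": finger opening in mm; "grip_force": force on a finger pad.
Only numpy, scipy, OpenCV 4.12 (cv2) and the standard library are available. Lean on these libraries where they do the work, as an engineer would, in place of code of your own. Each camera call takes 0.05 s, during which the arm holds its last target. There are 200 camera calls.

TASK

The cover of the little dry-block warmer has snapped shut and has no handle: put the blade of the flat-blade opener into the notch at its front, lever the cover free of its catch and swing it up with the blade until it stands open on its stiff hinge, upright or further back. Do not touch the cover with the gripper. Then lay the opener down on the worktop, clear of the warmer, and leave the forceps, the dropper bottle and the petri dish where they are.

Things in the scene. Friction and masses are not known exactly. Their poses are not given: they have to be found in the camera images.
- warmer: Dry-block warmer, a white box 130 (x) x 160 (y) x 92 mm high, fixed to the worktop on feet that may stand up to 4 mm lower; a small dark display window and three round buttons on its front face. Origin: centre of its underside; its front face looks along its own -x, 65 mm from the origin; z up. The grey cover lies sunk between its cheeks, flush with the top.
- notch (a point): Middle of the front edge (the fulcrum) of the notch's metal sill, on the warmer's front face, 77.5 to 81.5 mm above the worktop; axes as the warmer's. Notch 54 mm wide (y), cut into the raised rim. The level sill runs 26 mm inward (+x); the cover's front edge starts 12 mm inward, its underside 4.5 mm above the sill: a slot 4.5 mm high, 14 mm deep, ending at a small step.
- cover_hinge (a point): Middle of the cover's hinge line, at the rear of the warmer, level with the cover's underside (4.5 mm higher than the notch's sill, 112 mm inward of the notch point); fixed to the warmer, axes as the warmer's, hinge line along y.
- cover (a joint): Opening angle of the cover, rad: 0 shut, 1.57 upright, stop at 1.85. A sprung catch holds it with about 17 N at the front edge until about 0.07; past about 0.12 it is free, and a stiff hinge then holds it wherever it is left.
- cover_edge (a point): Middle of the free front edge of the cover, at its underside, 100 mm from the hinge line. The cover is a grey plate 100 mm (x) x 132 mm (y) x 5.5 mm thick, about 0.1 kg; the point and its axes turn with the cover, and are as the warmer's when it is shut.
- opener: Flat-blade opener, lying on the worktop: black handle 110 mm long (x), 16 wide (y), 22 high (z); straight steel blade 18 mm wide, 2.5 thick, from the handle's front end (x = 55 mm) to x = 130 mm, at mid-height of the handle (11 mm above its underside). Origin: centre of the handle's underside; blade along +x. About 0.09 kg, balanced near x = 8 mm.
- opener_tip (a point): Middle of the tip of the opener's blade (x = 130 mm, z = 11 mm in the opener's frame).
- forceps: Steel thumb forceps 132 mm long (own y), 16 mm wide, 9 mm high, lying on the worktop; bystander. Origin: centre of the underside.
- dropper_bottle: Small white dropper bottle, 26 mm diameter, 75 mm tall, standing; bystander. Origin: centre of the underside.
- petri_dish: Clear petri dish, 61 mm diameter, 15 mm high; bystander. Origin: centre of the underside.
Things that resemble listed ones, but are neither listed nor needed, are in the scene too. Several things have the shape of the warmer; the one meant has the colours described above.

How it is judged (in metres and radians):
On the way:
1. the opener, lifted off the worktop, raises the cover past its catch (value of joint cover above 0.08 rad and contact force between opener and cover above 0.1 N and height (world z) of opener above 0.015 m), for 0.04 s.
At the end, for the whole second after the job is handed in: The cover stands open by itself, more than 1.35 rad from shut, and is still; the opener lies at rest flat on the worktop (origin less than 25 mm and blade tip less than 30 mm above it), not touching the warmer (value of joint cover above 1.35 rad and velocity of joint cover between -0.05 and 0.05 rad/s and height (world z) of opener between -0.005 and 0.025 m and height (world z) of opener_tip below 0.03 m and contact force between opener and warmer below 0.05 N and linear speed of opener below 0.02 m/s).
It fails at once if the robot touches the cover (contact force between any of the fingers, the arm and cover above 0.5 N).
It fails at once if the forceps, the dropper bottle or the petri dish is moved by more than 30 mm, or the bottle is tipped over (distance of any of forceps, dropper_bottle, petri_dish from where it was at the start of the episode above 0.03 m or angle between dropper_bottle's own z axis and vertical above 0.7 rad).
It also fails if it takes over 51 s, if anything falls off the work surface, if the arm or the gripper's body presses on something with over 40 N, if the wrist force passes 120 N, or if a joint passes its speed limit or range.

## Working session

There is one attempt and no reset: what is moved stays moved. The work goes in short steps, Python scripts to look and compute and a tool call to move; the robot and the scene stay as the last step left them, time stands still between calls to the robot, and variables do not carry over. Pictures are saved under pics/ and viewed, at most 13 in all, crops included, and the job is handed in when it is done.

Besides the shell and the picture viewer there is one more tool, called as name(argument=value, ...) on one line, values as JSON. play_rows: Moves the arm, as the interface text tells. Its arguments: {"type":"object","properties":{"deltas":{"type":"array"}},"required":["deltas"]}

```bash
mkdir -p pics; cat > h.py <<'E'
import numpy as np, cv2
from bench import arm
from scipy.spatial.transform import Rotation as R
def cam(n):
    d=arm.get_image(n); d['f']=192/np.tan(np.radians(d['vfov'])/2); return d
def ray(d,u,v):
    E=np.array(d['extrinsics']);r=np.array([(u-d['cx'])/d['f'],-(v-d['cy'])/d['f'],-1.])
    return -E[:3,:3].T@E[:3,3], E[:3,:3].T@r
def at_z(d,u,v,z):
    o,r=ray(d,u,v); return o+r*(z-o[2])/r[2]
def proj(d,p):
    E=np.array(d['extrinsics']);c=E[:3,:3]@np.array(p,float)+E[:3,3]
    return np.array([d['cx']+d['f']*c[0]/-c[2], d['cy']-d['f']*c[1]/-c[2]])
E
python3 - <<'E'
from h import *
print({k:v for k,v in arm.get_obs().items()})
ims=[]
for n in ("scene","top"):
    d=cam(n); ims.append(d['color']); print(n,[k for k in d],d['vfov'],d['cx'],d['cy'],np.round(d['extrinsics'],3).tolist())
    cv2.imwrite(f'pics/{n}.png',cv2.resize(d['color'],(800,600),interpolation=cv2.INTER_CUBIC))
    for t in ("warmer","notch","cover","opener","opener_tip","forceps","dropper_bottle","petri_dish"):
        for r in arm.search_frame(t,n)[:4]:
            e=np.array(r['extent'])*[512,384,512,384]; print(t,round(r['conf'],2),np.round(e).tolist())
E
```

```text
{'time_s': 0.0, 'joints': array([-1.45147809e+00,  2.07442701e-01,  1.54298800e+00, -1.02264518e-05,
        1.39349025e+00, -1.50500945e-01]), 'qd': array([ 0.00063122, -0.0012298 , -0.00145208,  0.00184686, -0.0001899 ,
        0.00219719]), 'effort': array([ 1.57562710e-03, -3.83026922e+01, -2.91598964e+01,  1.28222280e-05,
        1.04570686e-02, -8.55576783e-07]), 'tcp_pos': array([ 153.16538597, -553.44485862,  238.09670379]), 'orientation': array([-1.16408654e-03,  9.90912702e-01,  1.34501531e-01,  1.31185370e-05]), 'wrist_force': array([-0.67780798, -0.08320376, -0.22041844]), 'wrist_torque': array([ 0.02405937,  0.01612198, -0.01051228]), 'grip_force': 0.0, 'grip_width': 85.16678325493896}
scene ['color', 'vfov', 'cx', 'cy', 'extrinsics', 'f'] 45.2391363729826 258.040838046528 194.55598413246787 [[-0.743, -0.67, 0.002, 477.889], [0.43, -0.473, 0.769, -272.897], [-0.514, 0.572, 0.639, -1199.266], [0.0, 0.0, 0.0, 1.0]]
warmer 0.92 [324.0, 129.0, 54.0, 49.0]
warmer 0.86 [131.0, 234.0, 52.0, 70.0]
warmer 0.57 [264.0, 148.0, 59.0, 58.0]
notch 0.94 [267.0, 151.0, 54.0, 55.0]
notch
[... 485 characters left out ...]
87.21457111319398 [[-0.073, -0.997, 0.002, 83.628], [0.975, -0.071, 0.21, -605.565], [-0.209, 0.017, 0.978, -1359.701], [0.0, 0.0, 0.0, 1.0]]
warmer 0.97 [267.0, 162.0, 52.0, 63.0]
warmer 0.92 [105.0, 169.0, 64.0, 60.0]
warmer 0.85 [335.0, 178.0, 60.0, 59.0]
notch 0.9 [105.0, 168.0, 63.0, 62.0]
notch 0.87 [339.0, 178.0, 57.0, 61.0]
notch 0.72 [266.0, 167.0, 50.0, 56.0]
cover 0.88 [273.0, 169.0, 42.0, 49.0]
cover 0.75 [108.0, 176.0, 49.0, 46.0]
cover 0.7 [346.0, 183.0, 45.0, 48.0]
opener_tip 0.5 [181.0, 239.0, 51.0, 16.0]
forceps 0.53 [185.0, 197.0, 20.0, 4.0]
dropper_bottle 0.5 [261.0, 131.0, 8.0, 11.0]
dropper_bottle 0.26 [264.0, 164.0, 57.0, 61.0]
petri_dish 0.56 [306.0, 133.0, 18.0, 18.0]
```

```bash
ls pics
```

```text
scene.png
top.png
```

View pics/scene.png

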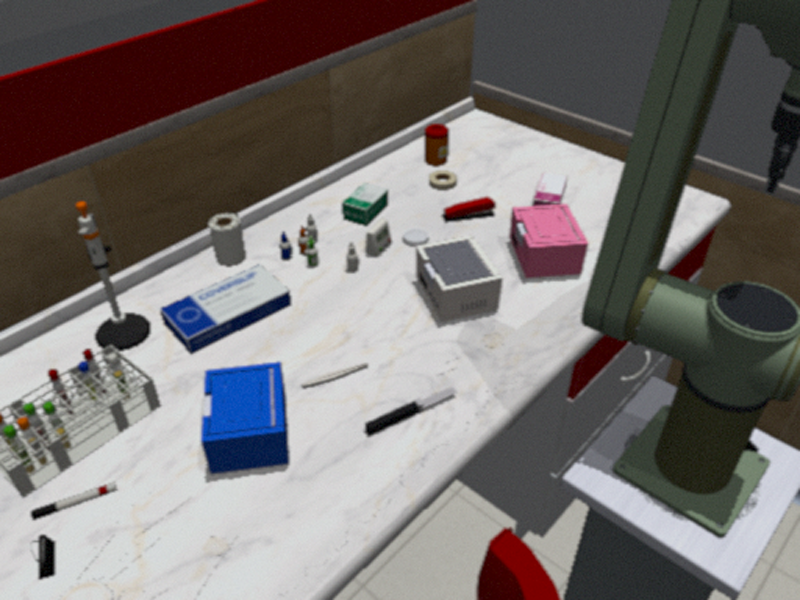

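View pics/top.png

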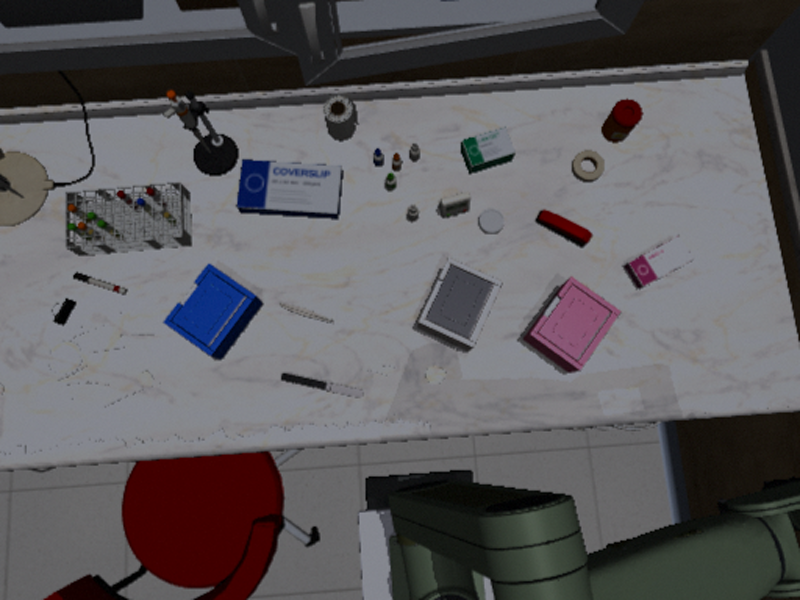

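The scene shows the white warmer with the grey cover (scene ~(458,275), top ~(460,303) in the 800 px view), with its notch on the left edge at top ~(432,297). The blue and pink boxes are decoys. The opener lies at top ~(322,384), with its blade to the right, pointing at about -y.

```bash
python3 - <<'E'
from h import *
t=cam("top"); s=0.64
def q(n,u,v,z): print(n,np.round(at_z(t,u*s,v*s,z),1))
for n,u,v in (("TL",447,258),("TR",502,279),("BR",470,350),("BL",417,333)): q(n,u,v,92)
q("handle end",282,377,20);q("handle front",326,385,20);q("tip",363,393,11)
q("forceps",306,312,5);q("bottle",413,213,40);q("dish",490,221,10)
q("redtube",565,226,15);q("greybox",455,205,20);q("blue",230,300,92);q("pink",572,320,92)
w=cam("wrist"); E=np.array(w['extrinsics']); o=arm.get_obs()
Rt=R.from_quat(o['orientation'],scalar_first=True).as_matrix()
c=-E[:3,:3].T@E[:3,3]
print("cam in tool",np.round(Rt.T@(c-o['tcp_pos']),1),"axes\n",np.round(Rt.T@E[:3,:3].T,3),w['vfov'],w['cx'],w['cy']); print(Rt.round(3))
E
```

```text
TL [673.4 -74.8  92. ]
TR [ 617.5 -189.9   92. ]
BR [ 468.2 -105.4   92. ]
BL [512.8   4.1  92. ]
handle end [447.1 307.4  20. ]
handle front [422.4 211.   20. ]
tip [399.4 130.9  11. ]
forceps [592.5 249.9   5. ]
bottle [800.  -11.3  40. ]
dish [ 777.4 -192.1   10. ]
redtube [ 750.8 -365.1   15. ]
greybox [ 819.4 -112.3   20. ]
blue [614.  401.2  92. ]
pink [ 516.5 -330.2   92. ]
cam in tool [  65.5   -1.5 -135.8] axes
 [[ 0.001  0.966  0.26 ]
 [ 1.    -0.001 -0.001]
 [-0.001  0.26  -0.966]] 70.83297820579719 252.22676059895588 190.67353716854925
[[ 0.964  0.267 -0.   ]
 [ 0.267 -0.964 -0.   ]
 [-0.     0.    -1.   ]]
```

```bash
cat >> h.py <<'E'
def rot(a,p=0):
    a,p=np.radians([a,p]); ca,sa=np.cos(a),np.sin(a)
    x=-np.array([ca*np.cos(p),sa*np.cos(p),np.sin(p)]); y=np.array([-sa,ca,0])
    return np.stack([x,y,np.cross(x,y)],1)
def delta(pos,a,p=0,ref=None):
    """row delta (m, deg) from measured pose (or ref=(pos,R)) to tool pose for opener heading a, pitch p"""
    o=arm.get_obs(); P,Q=ref or (o['tcp_pos'],R.from_quat(o['orientation'],scalar_first=True).as_matrix())
    return np.round(np.r_[Q.T@(np.array(pos)-P)/1000, np.degrees(R.from_matrix(Q.T@rot(a,p)).as_rotvec())],4)
E
python3 -c "
from h import *
print(delta((593,-35,205),-114).tolist())"
```

```text
[0.5622, -0.3832, 0.0343, 0.0005, 0.001, -50.5406]
```

play_rows(deltas=[0.562,-0.383,0.034,0,0,-50.5,1,0.562,-0.383,0.034,0,0,-50.5,1,0.562,-0.383,0.034,0,0,-50.5,1,0.562,-0.383,0.034,0,0,-50.5,1,0.562,-0.383,0.034,0,0,-50.5,1,0.562,-0.383,0.034,0,0,-50.5,1,0.562,-0.383,0.034,0,0,-50.5,1,0.562,-0.383,0.034,0,0,-50.5,1])

```text
time_s: 2.0
tcp_pos: [477.3, -171.6, 214.7]
orientation: [0.001, 0.839, 0.544, 0.0]
wrist_force: [0.6, -1.2, -0.5]
grip_width: 85.3
grip_force: 0.0
```

```bash
python3 -c "
from h import *
o=arm.get_obs();print(o['tcp_pos'],o['joints'],o['qd']);print(delta((593,-35,205),-114).tolist())"
```

```text
[ 477.29195129 -171.56975212  214.66354619] [-5.15740136e-01  8.36093016e-02  1.73430185e+00 -2.11114248e-04
  1.32231603e+00 -9.60746617e-02] [ 1.00923448  0.34975143 -0.32267649 -0.00388887 -0.03551493  0.99953547]
[0.1719, 0.05, 0.0097, 0.0767, 0.0192, -0.0421]
```

play_rows(deltas=[0.172,0.05,0.01,0,0,0,1,0.172,0.05,0.01,0,0,0,1,0.172,0.05,0.01,0,0,0,1,0.172,0.05,0.01,0,0,0,1,0.172,0.05,0.01,0,0,0,1])

```text
time_s: 2.62
tcp_pos: [591.4, -36.5, 204.0]
orientation: [-0.0, 0.839, 0.545, -0.001]
wrist_force: [-0.2, 0.0, 0.4]
grip_width: 85.6
grip_force: 0.0
```

```bash
python3 - <<'E'
from h import *
d=cam("wrist"); import pickle; pickle.dump(d,open('w1.pkl','wb'))
cv2.imwrite('pics/w1.png',cv2.resize(d['color'],(800,600),interpolation=cv2.INTER_CUBIC))
print(arm.get_obs()['tcp_pos'])
for t in ("notch","cover"): 
  for r in arm.search_frame(t,"wrist")[:2]: print(t,r['conf'],np.round(np.array(r['extent'])*[800,600,800,600]))
E
```

```text
[591.19053786 -37.12215825 204.1928242 ]
notch 0.76 [286. 254. 267. 228.]
notch 0.27 [304. 297. 220. 161.]
cover 0.61 [306. 294. 223. 169.]
cover 0.18 [627.  97.  94.  45.]
```

View pics/w1.png

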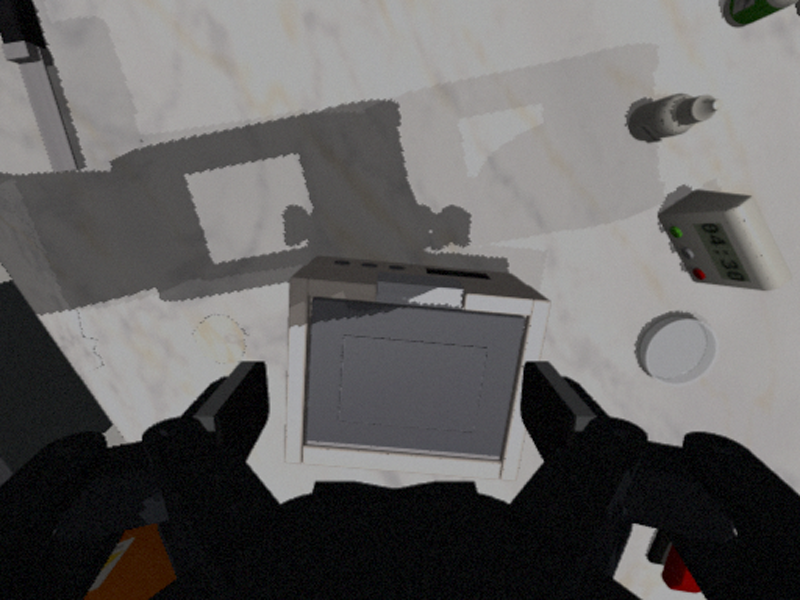

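The front face, with its display and buttons, is at the top around (430,268). The notch is the bright strip at about (378-463, 283-308), and the cover spans (305-525, 297-460). I'll zoom in on the notch and measure corners.

```bash
python3 - <<'E'
from h import *
import pickle; d=pickle.load(open('w1.pkl','rb'))
c=d['color'][160:310,175:360]; c=cv2.convertScaleAbs(c,alpha=1.6)
cv2.imwrite('pics/w1c.png',cv2.resize(c,None,fx=4.3,fy=4,interpolation=cv2.INTER_CUBIC)[:600,:800])
E
```

```text
(no output)
```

View pics/w1c.png

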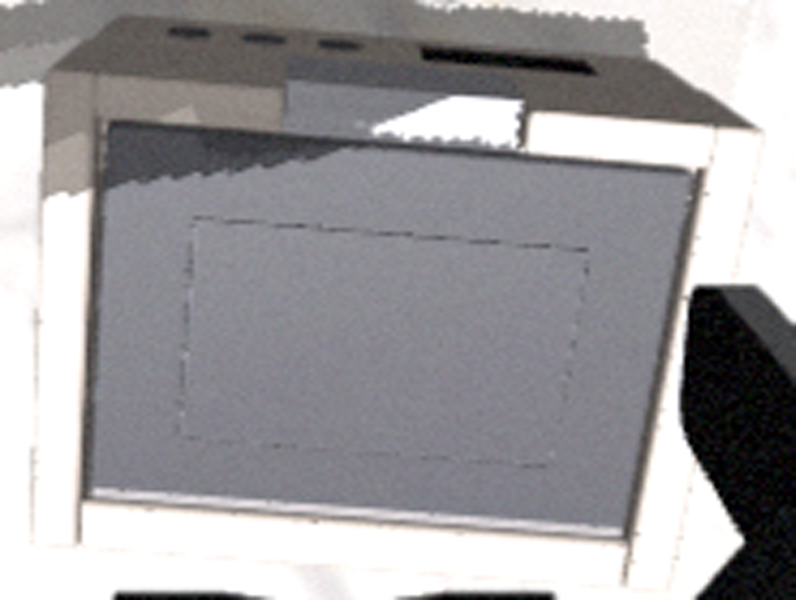

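```bash
cat > fit.py <<'E'
from h import *
import pickle; from scipy.optimize import least_squares
d=pickle.load(open('w1.pkl','rb'))
pts=[((12,-66,10),(107,122)),((12,66,10),(697,170)),((112,66,10),(628,535)),((112,-66,10),(88,497)),
((0,-80,12),(48,72)),((0,80,12),(760,130)),((0,-27,0),(285,79)),((0,27,0),(522,98))]
M=np.array([p for p,_ in pts],float);U=np.array([((x+.5)/4.3-.5+175,(y+.5)/4-.5+160) for _,(x,y) in pts])
def w(q,m):
    a=q[2];return np.array([q[0]+m[0]*np.cos(a)-m[1]*np.sin(a),q[1]+m[0]*np.sin(a)+m[1]*np.cos(a),q[3]+m[2]])
def res(q,free=True): return np.ravel([proj(d,w(q,m))-u for m,u in zip(M,U)])
r=least_squares(res,[593,-35,np.radians(-114),80],loss='soft_l1')
print(r.x,np.degrees(r.x[2]));print(res(r.x).reshape(-1,2).round(1))
r=least_squares(lambda q:res([*q,79.5]),[593,-35,np.radians(-114)],loss='soft_l1');print(r.x,np.degrees(r.x[2]),r.cost)
E
python3 fit.py
```

```text
[607.72949407 -37.31064829  -2.07740396  82.22717867] -119.02647921735426
[[-0.5  0.6]
 [-0.3  0.3]
 [-0.2 -1. ]
 [ 0.4 -1.3]
 [-1.8 -0.1]
 [ 2.6  0.1]
 [ 0.4  0.3]
 [ 0.2  0.3]]
[607.52343751 -38.00849649  -2.0775965 ] -119.03751108544121 5.5681304544454395
```

```bash
python3 -c "
from h import *
import pickle; d=pickle.load(open('w1.pkl','rb'))
for u,v in ((50,170),(82,168),(22,62)): print(at_z(d,u*.64,v*.64,12))
print(delta((432,255,160),-105).tolist())"
```

```text
[387.55416838 138.01853272  12.        ]
[410.15999245 129.52838067  12.        ]
[413.10035515 205.81809553  12.        ]
[0.202, -0.265, 0.0444, 0.0019, 0.0158, -9.1471]
```

play_rows(deltas=[0.202,-0.265,0.044,0,0,-9.1,1,0.202,-0.265,0.044,0,0,-9.1,1,0.202,-0.265,0.044,0,0,-9.1,1,0.202,-0.265,0.044,0,0,-9.1,1,0.202,-0.265,0.044,0,0,-9.1,1,0.202,-0.265,0.044,0,0,-9.1,1,0.202,-0.265,0.044,0,0,-9.1,1,0.202,-0.265,0.044,0,0,-9.1,1])

```text
time_s: 3.78
tcp_pos: [432.8, 254.9, 160.8]
orientation: [0.0, 0.793, 0.609, 0.0]
wrist_force: [-0.4, 0.0, -0.4]
grip_width: 85.4
grip_force: 0.0
```

```bash
python3 - <<'E'
from h import *
d=cam("wrist"); import pickle; pickle.dump(d,open('w2.pkl','wb'))
cv2.imwrite('pics/w2.png',cv2.resize(d['color'],(800,600),interpolation=cv2.INTER_CUBIC))
print(arm.get_obs()['tcp_pos'],arm.get_obs()['joints'])
E
```

```text
[433.01406124 254.73626208 160.80241561] [ 3.59632074e-01  1.33796242e-01  1.79876699e+00 -5.23424632e-04
  1.20802862e+00  6.22676467e-01]
```

View pics/w2.png

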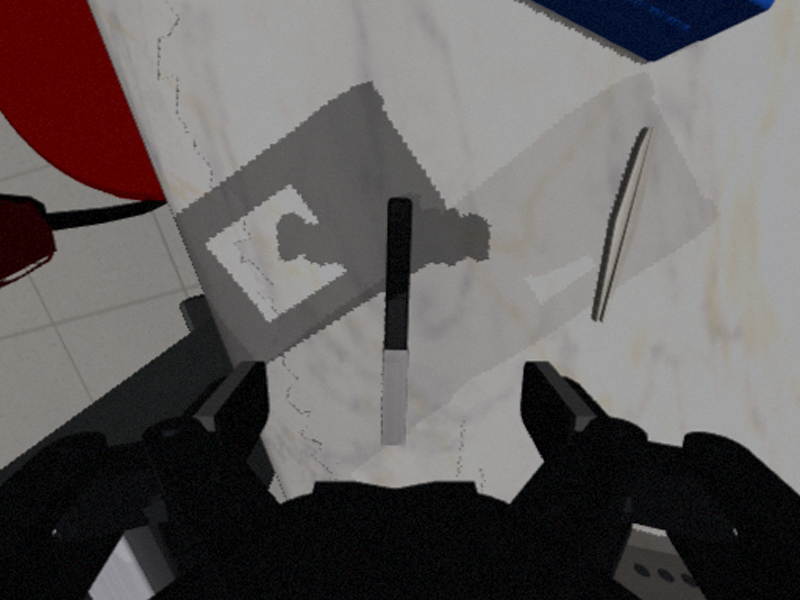

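The opener is between the jaws: its handle runs from (400,199) to (397,350) and its blade tip is at (394,445).

```bash
python3 - <<'E'
from h import *
import pickle; d=pickle.load(open('w2.pkl','rb'))
f=lambda u,v,z: at_z(d,(u+.5)*.64-.5,(v+.5)*.64-.5,z)
a=f(400,199,22);b=f(397,350,22);t=f(394.5,445,12)
print(a,b,t,np.linalg.norm(a-b),np.linalg.norm(b-t))
h=np.degrees(np.arctan2(*(t-a)[1::-1])); u=np.array([np.cos(np.radians(h)),np.sin(np.radians(h)),0])
c0=t-130*u; print("heading",h,"origin",c0, a+55*u,b-55*u)
E
```

```text
[450.63517398 310.06310531  22.        ] [422.45389446 211.48281959  22.        ] [399.46090441 132.24639184  12.        ] 102.5292994593485 83.1088988898003
heading -106.05540767097828 origin [435.41458988 257.17570185  12.        ] [435.42399936 257.20839723  22.        ] [437.66506908 264.33752768  22.        ]
```

```bash
python3 -c "
from h import *
print(delta((434,252.4,50),-106.05).tolist(),delta((434,252.4,11),-106.05).tolist())"
```

```text
[-0.002, 0.0014, 0.1108, 0.0628, -0.0112, 0.9893] [-0.002, 0.0014, 0.1498, 0.0628, -0.0112, 0.9893]
```

play_rows(deltas=[-0.002,0.0014,0.06,0,0,1.0,1,-0.002,0.0014,0.11,0,0,1.0,1,-0.002,0.0014,0.13,0,0,1.0,1,-0.002,0.0014,0.149,0,0,1.0,1,-0.002,0.0014,0.149,0,0,1.0,1,-0.002,0.0014,0.149,0,0,1.0,0,-0.002,0.0014,0.149,0,0,1.0,0,-0.002,0.0014,0.149,0,0,1.0,0])

```text
time_s: 4.82
tcp_pos: [433.6, 253.9, 12.2]
orientation: [0.0, 0.798, 0.602, 0.001]
wrist_force: [0.1, -0.1, 0.1]
grip_width: 32.0
grip_force: 0.0
```

play_rows(deltas=[0,0,0,0,0,0,0,0,0,0,0,0,0,0,0,0,0,0,0,0,0,0,0,0,0,0,0,0,0,0,0,0,0,0,0])

```text
time_s: 5.45
tcp_pos: [433.6, 254.0, 12.1]
orientation: [0.0, 0.798, 0.602, 0.001]
wrist_force: [-0.0, -0.6, 5.4]
grip_width: 14.6
grip_force: 60.7
```

```bash
python3 -c "
from h import *
o=arm.get_obs();print(o['grip_width'],o['wrist_force'])
print(delta((433.6,254,160),-106.05).tolist(),delta((683.3,98.7,150),-119).tolist())"
```

```text
14.604485476429723 [-0.04702309 -0.64725981  5.36758164]
[0.0001, 0.0002, -0.1479, 0.0713, -0.0521, 0.1204] [-0.0807, 0.2829, -0.1376, 0.0651, -0.0599, 13.0704]
```

play_rows(deltas=[0,0,-0.05,0,0,0,0,0,0,-0.1,0,0,0,0,0,0,-0.14,0,0,0,0,-0.04,0.14,-0.138,0,0,13.1,0,-0.081,0.283,-0.138,0,0,13.1,0,-0.081,0.283,-0.138,0,0,13.1,0,-0.081,0.283,-0.138,0,0,13.1,0,-0.081,0.283,-0.138,0,0,13.1,0])

```text
time_s: 6.45
tcp_pos: [684.2, 96.2, 148.1]
orientation: [-0.0, 0.862, 0.507, -0.001]
wrist_force: [0.4, 1.3, -0.3]
grip_width: 14.9
grip_force: 59.9
```

play_rows(deltas=[0,0,0,0,0,0,0,0,0,0,0,0,0,0,0,0,0,0,0,0,0])

```text
time_s: 6.82
tcp_pos: [681.3, 99.2, 148.8]
orientation: [-0.001, 0.861, 0.508, -0.001]
wrist_force: [-0.4, -0.4, -0.1]
grip_width: 14.8
grip_force: 59.9
```

```bash
python3 - <<'E'
from h import *
d=cam("wrist"); import pickle; pickle.dump(d,open('w3.pkl','wb'))
s=cv2.resize(cv2.convertScaleAbs(d['color'],alpha=1.5),(800,600),interpolation=cv2.INTER_CUBIC)
cv2.imwrite('pics/w3.png',s)
o=arm.get_obs();print(o['tcp_pos'],o['joints'],o['wrist_force'])
P=o['tcp_pos'];Q=R.from_quat(o['orientation'],scalar_first=True).as_matrix()
for m in ((-126.4,0,1.1),(-51.4,0,-10)): print(proj(d,P+Q@np.array(m))/.64)
for z in (78,80,82): print('notch',proj(d,(607.6,-37.7,z))/.64)
E
```

```text
[681.50309963  99.26368255 149.16505615] [1.90654304e-02 5.18802023e-01 1.31480610e+00 1.79084554e-04
 1.30906940e+00 5.24353999e-01] [ 0.12699933  0.64077205 -0.46659317]
[396.57348164 646.97030512]
[397.18022298 523.35075759]
notch [398.6945524  561.10973746]
notch [398.72385786 563.96041281]
notch [398.75360965 566.85450617]
```

View pics/w3.png

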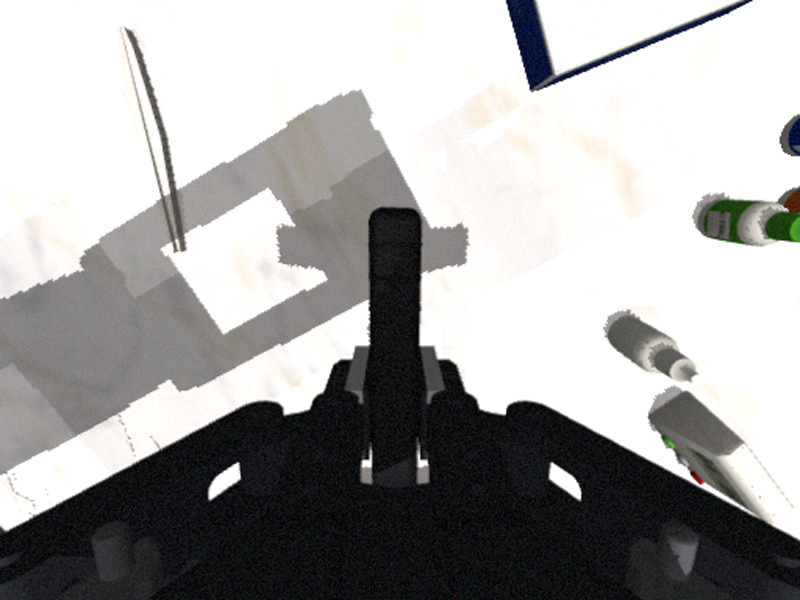

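```bash
cat >> h.py <<'E'
N=np.array([607.6,-37.7,80.]); A=-119.0; TIP=np.array([-126.4,0,1.1])
U3=np.array([np.cos(np.radians(A)),np.sin(np.radians(A)),0])
def tip(inw,up,p,n=N,ref=None):  # delta to put tip centre at notch +inw inward, +up
    Rm=rot(A,p); return delta(n+inw*U3+np.array([0,0,up])-Rm@TIP,A,p,ref)
def where():
    o=arm.get_obs();Q=R.from_quat(o['orientation'],scalar_first=True).as_matrix()
    t=o['tcp_pos']+Q@TIP-N; return np.round([t@U3,t@np.array([-U3[1],U3[0],0]),t[2],np.degrees(np.arcsin(-Q[2,0])),*o['tcp_pos'],*o['wrist_force'],*o['wrist_torque']],2)
E
python3 - <<'E'
from h import *
import pickle; d=pickle.load(open('w3.pkl','rb'))
o=arm.get_obs();P=o['tcp_pos'];Q=R.from_quat(o['orientation'],scalar_first=True).as_matrix()
for m in ((58.6,8,-9.9),(58.6,-8,-9.9)): print(proj(d,P+Q@np.array(m))/.64)
print(where()); print(tip(5,12,-1.5).tolist(),tip(5,6,-1.5).tolist())
E
```

```text
[425.5125468  212.04899627]
[370.75683698 212.01117399]
[-2.9220e+01 -1.6600e+00  6.8110e+01  2.0000e-02  6.8150e+02  9.9260e+01
  1.4917e+02  1.3000e-01  6.4000e-01 -4.7000e-01 -0.0000e+00 -3.0000e-02
 -1.0000e-02]
[-0.0343, 0.0018, 0.0528, -0.0594, 1.5226, 0.0457] [-0.0343, 0.0018, 0.0588, -0.0594, 1.5226, 0.0457]
```

play_rows(deltas=[-0.034,0.0018,0.02,0,1.5,0,0,-0.034,0.0018,0.04,0,1.5,0,0,-0.034,0.0018,0.053,0,1.5,0,0,-0.034,0.0018,0.053,0,1.5,0,0,-0.034,0.0018,0.053,0,1.5,0,0])

```text
time_s: 7.5
tcp_pos: [668.6, 68.2, 97.0]
orientation: [-0.006, 0.861, 0.508, 0.012]
wrist_force: [-0.7, -0.4, -0.8]
grip_width: 14.2
grip_force: 59.9
```

```bash
python3 - <<'E'
from h import *
print(where()); print(tip(5,6,-1.5).tolist())
for n in ("scene","top"):
    d=cam(n); p=proj(d,N+5*U3+[0,0,12]); print(p)
    u,v=p.astype(int); c=cv2.resize(cv2.convertScaleAbs(d['color'][v-32:v+32,u-32:u+32],alpha=1.5),(400,400),interpolation=cv2.INTER_CUBIC)
    cv2.imwrite(f'pics/c_{n}.png',c)
a=cv2.hconcat([cv2.imread('pics/c_scene.png'),cv2.imread('pics/c_top.png')]);cv2.imwrite('pics/c1.png',a)
E
```

```text
[ 4.100e+00  2.030e+00  1.251e+01 -1.540e+00  6.686e+02  6.823e+01
  9.702e+01 -7.100e-01 -4.400e-01 -8.000e-01  1.000e-02  1.000e-02
  3.000e-02]
[-0.0011, -0.002, 0.0066, 0.0726, -0.0444, 0.0169]
[275.82439739 170.28456767]
[278.27403396 185.19028292]
```

View pics/c1.png

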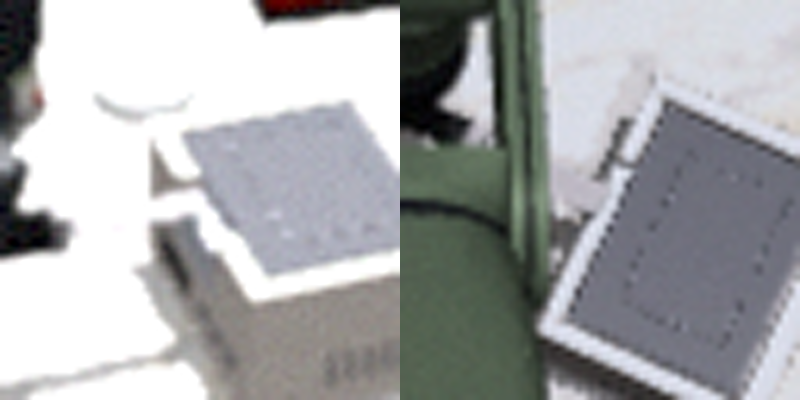

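The blade (left crop, ~(180,190)) enters the notch gap just in front of the cover edge. Next I lower it and feel for the sill.

play_rows(deltas=[0,-0.002,0.004,0,0,0,0,0,-0.002,0.008,0,0,0,0,0,-0.002,0.008,0,0,0,0])

```text
time_s: 7.98
tcp_pos: [665.6, 68.6, 87.6]
orientation: [-0.007, 0.862, 0.507, 0.011]
wrist_force: [1.0, -1.0, -1.0]
grip_width: 14.5
grip_force: 59.9
```

play_rows(deltas=[0,0,0.001,0,0,0,0,0,0,0.002,0,0,0,0,0,0,0.002,0,0,0,0])

```text
time_s: 8.35
tcp_pos: [666.3, 68.6, 86.5]
orientation: [-0.007, 0.862, 0.507, 0.011]
wrist_force: [0.4, 0.9, -0.3]
grip_width: 14.5
grip_force: 60.0
```

```bash
python3 -c "
from h import *
print(where())"
```

```text
[ 4.8600e+00 -2.7000e-01  2.0700e+00 -1.5000e+00  6.6633e+02  6.8620e+01
  8.6480e+01  4.2000e-01  9.3000e-01 -3.0000e-01 -8.0000e-02  7.0000e-02
  5.0000e-02]
```

play_rows(deltas=[0,0,0.001,0,0,0,0,0,0,0.001,0,0,0,0])

```text
time_s: 8.6
tcp_pos: [666.4, 68.6, 85.7]
orientation: [-0.006, 0.862, 0.507, 0.011]
wrist_force: [-0.8, 0.7, 1.9]
grip_width: 14.6
grip_force: 60.2
```

play_rows(deltas=[0,0,0.001,0,0,0,0,0,0,0.001,0,0,0,0])

```text
time_s: 8.85
tcp_pos: [666.5, 68.6, 84.9]
orientation: [-0.006, 0.862, 0.507, 0.011]
wrist_force: [0.2, 0.3, 4.4]
grip_width: 14.7
grip_force: 60.5
```

```bash
python3 -c "
from h import *
print(where())"
```

```text
[ 4.7600e+00 -1.1000e-01  5.0000e-01 -1.5000e+00  6.6651e+02  6.8640e+01
  8.4910e+01  2.1000e-01  2.6000e-01  4.3500e+00 -4.9000e-01  3.7000e-01
 -4.0000e-02]
```

play_rows(deltas=[-0.002,0,-0.0004,0,0,0,0,-0.005,0,-0.0004,0,0,0,0,-0.008,0,-0.0004,0,0,0,0,-0.01,0,-0.0004,0,0,0,0])

```text
time_s: 9.35
tcp_pos: [661.7, 59.9, 84.8]
orientation: [-0.006, 0.862, 0.507, 0.012]
wrist_force: [1.2, 2.6, 3.7]
grip_width: 14.6
grip_force: 60.5
```

```bash
python3 -c "
from h import *
print(where())"
```

```text
[ 1.4730e+01 -1.5000e-01  3.4000e-01 -1.5400e+00  6.6165e+02  5.9930e+01
  8.4830e+01  1.2400e+00  2.6300e+00  3.7200e+00 -5.0000e-02  5.0000e-02
  2.0000e-02]
```

play_rows(deltas=[-0.003,0,-0.0002,0,0,0,0,-0.006,0,-0.0002,0,0,0,0,-0.008,0,-0.0002,0,0,0,0,-0.008,0,-0.0002,0,0,0,0])

```text
time_s: 9.85
tcp_pos: [657.4, 52.6, 84.5]
orientation: [-0.006, 0.862, 0.507, 0.011]
wrist_force: [0.4, 2.1, 4.5]
grip_width: 14.6
grip_force: 60.6
```

```bash
python3 -c "
from h import *
print(where())"
```

```text
[ 2.3210e+01 -3.6000e-01  1.3000e-01 -1.4700e+00  6.5737e+02  5.2620e+01
  8.4480e+01  4.4000e-01  2.1500e+00  4.5300e+00 -2.7000e-01  1.0000e-01
 -5.0000e-02]
```

play_rows(deltas=[-0.002,0,-0.0004,0,0,0,0,-0.002,0,-0.0004,0,0,0,0])

```text
time_s: 10.1
tcp_pos: [656.4, 51.0, 84.7]
orientation: [-0.007, 0.862, 0.507, 0.011]
wrist_force: [1.8, 1.9, 3.6]
grip_width: 14.7
grip_force: 60.5
```

```bash
python3 -c "
from h import *
print(where())"
```

```text
[ 2.5080e+01 -4.7000e-01  3.3000e-01 -1.4800e+00  6.5637e+02  5.1040e+01
  8.4700e+01  1.8100e+00  1.8800e+00  3.5900e+00 -1.7000e-01  0.0000e+00
  0.0000e+00]
```

```bash
cat >> h.py <<'E'
def lev(L,p,fz=0.,ref=None):
    r=np.radians(p); return tip(L*np.cos(r)-1.25*np.sin(r), fz+L*np.sin(r)+1.25*np.cos(r), p, ref=ref)
E
python3 -c "
from h import *
for p in (2,5,8,11,14): print(lev(25,p,-.3).tolist())"
```

```text
[0.0, 0.0004, 0.0062, -0.0075, -3.4831, -0.0456]
[-0.0003, 0.0004, 0.0115, -0.0087, -6.4831, -0.0454]
[-0.0009, 0.0004, 0.0168, -0.0099, -9.4831, -0.0452]
[-0.0018, 0.0004, 0.022, -0.0111, -12.4831, -0.0449]
[-0.003, 0.0004, 0.0272, -0.0123, -15.4831, -0.0447]
```

play_rows(deltas=[0,0,0.003,0,-1.7,0,0,0,0,0.006,0,-3.5,0,0,0,0,0.0115,0,-6.5,0,0,-0.001,0,0.017,0,-9.5,0,0,-0.002,0,0.022,0,-12.5,0,0,-0.003,0,0.027,0,-15.5,0,0,-0.003,0,0.027,0,-15.5,0,0])

```text
time_s: 10.98
tcp_pos: [654.9, 49.4, 56.7]
orientation: [0.062, 0.855, 0.504, -0.107]
wrist_force: [0.6, -0.4, 5.8]
grip_width: 14.6
grip_force: 60.6
```

```bash
python3 -c "
from h import *
print(where())
for p in (14,17,20,22): print(lev(25,p,-.3).tolist())"
```

```text
[ 2.3740e+01 -7.2000e-01  6.5800e+00  1.4180e+01  6.5488e+02  4.9380e+01
  5.6680e+01  6.3000e-01 -4.2000e-01  5.7800e+00 -5.1000e-01  1.9000e-01
  2.0000e-02]
[-0.0003, 0.0009, -0.0007, -0.0577, 0.178, 0.0672]
[-0.0003, 0.0009, 0.0046, -0.0559, -2.822, 0.0687]
[-0.0006, 0.0009, 0.0099, -0.0541, -5.822, 0.0702]
[-0.0009, 0.0009, 0.0134, -0.0529, -7.822, 0.0712]
```

play_rows(deltas=[0,0.0005,0.005,0,-2.8,0,0,-0.0005,0.0005,0.01,0,-5.8,0,0,-0.001,0.0005,0.0145,0,-8,0,0,-0.001,0.0005,0.0145,0,-8,0,0])

```text
time_s: 11.48
tcp_pos: [653.5, 45.5, 43.4]
orientation: [0.097, 0.846, 0.498, -0.165]
wrist_force: [0.6, 1.6, 3.8]
grip_width: 14.7
grip_force: 60.5
```

```bash
python3 -c "
from h import *
print(where())
for L,p in ((28,22),(32,22),(38,22),(42,22)): print(lev(L,p,-.3).tolist())"
```

```text
[ 2.2530e+01 -1.6000e-01  9.7600e+00  2.2020e+01  6.5352e+02  4.5540e+01
  4.3380e+01  6.1000e-01  1.6000e+00  3.8300e+00 -1.7000e-01  1.1000e-01
 -8.0000e-02]
[-0.0033, 0.0002, -0.0004, -0.0385, 0.02, 0.0161]
[-0.0073, 0.0002, -0.0004, -0.0385, 0.02, 0.0161]
[-0.0133, 0.0002, -0.0004, -0.0385, 0.02, 0.0161]
[-0.0173, 0.0002, -0.0004, -0.0385, 0.02, 0.0161]
```

play_rows(deltas=[-0.003,0,0.0005,0,0,0,0,-0.006,0,0.0005,0,0,0,0,-0.01,0,0.0005,0,0,0,0,-0.014,0,0.0005,0,0,0,0,-0.018,0,0.0005,0,0,0,0,-0.018,0,0.0005,0,0,0,0])

```text
time_s: 12.22
tcp_pos: [646.5, 31.5, 50.7]
orientation: [0.096, 0.846, 0.498, -0.162]
wrist_force: [2.3, 5.3, 2.2]
grip_width: 14.7
grip_force: 60.5
```

```bash
python3 - <<'E'
from h import *
print(where())
for n in ("scene","top"):
    d=cam(n); p=proj(d,N+[0,0,12])
    u,v=p.astype(int); c=cv2.resize(d['color'][v-48:v+48,u-48:u+48],(400,400),interpolation=cv2.INTER_CUBIC)
    cv2.imwrite(f'pics/c_{n}.png',c)
a=cv2.hconcat([cv2.imread('pics/c_scene.png'),cv2.imread('pics/c_top.png')]);cv2.imwrite('pics/c2.png',a)
E
```

```text
[ 3.8480e+01  2.7000e-01  1.6490e+01  2.1720e+01  6.4646e+02  3.1490e+01
  5.0740e+01  2.3100e+00  5.2900e+00  2.1600e+00  5.0000e-01 -2.6000e-01
  0.0000e+00]
```

View pics/c2.png

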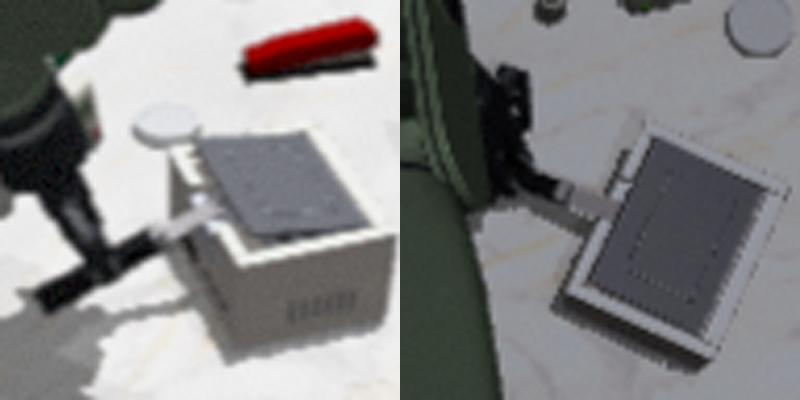

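The left crop shows the cover raised with the blade under it, free of its catch (about 0.18 rad). Now I swing it up along an arc about the hinge.

```bash
cat >> h.py <<'E'
def arc(th,p,r=75.):
    q=np.radians(p); x,z=112-r*np.cos(th),4.5+r*np.sin(th)
    return tip(x+1.25*np.sin(q),z-1.25*np.cos(q),p)
E
python3 - <<'E'
from h import *
print(arm.get_obs()['joints'].round(2))
for th in np.arange(.2,.95,.1): print(round(th,2),arc(th,22-(th-.2)*7).tolist())
E
```

```text
[ 0.06  0.7   1.3  -0.32  1.36  0.67]
0.2 [-0.0011, -0.0004, -0.0009, 0.0586, -0.2699, -0.0726]
0.3 [-0.0055, -0.0004, -0.0085, 0.0591, 0.4301, -0.0723]
0.4 [-0.0105, -0.0004, -0.0156, 0.0595, 1.1301, -0.0719]
0.5 [-0.0161, -0.0004, -0.0222, 0.06, 1.8301, -0.0716]
0.6 [-0.0222, -0.0004, -0.0283, 0.0604, 2.5301, -0.0712]
0.7 [-0.0287, -0.0003, -0.0337, 0.0608, 3.2301, -0.0708]
0.8 [-0.0355, -0.0003, -0.0384, 0.0613, 3.9301, -0.0705]
0.9 [-0.0427, -0.0003, -0.0425, 0.0617, 4.6301, -0.0701]
```

play_rows(deltas=[-0.001,0,-0.001,0,0,0,0,-0.0055,0,-0.0085,0,0.4,0,0,-0.0105,0,-0.0155,0,1.1,0,0,-0.016,0,-0.022,0,1.8,0,0,-0.022,0,-0.0285,0,2.5,0,0,-0.0285,0,-0.0335,0,3.2,0,0,-0.0355,0,-0.0385,0,3.9,0,0,-0.0425,0,-0.0425,0,4.6,0,0])

```text
time_s: 13.32
tcp_pos: [633.8, 9.3, 106.0]
orientation: [0.077, 0.852, 0.501, -0.13]
wrist_force: [-1.3, 1.8, -2.6]
grip_width: 14.6
grip_force: 59.7
```

```bash
python3 - <<'E'
from h import *
print(where())
for th in np.arange(.95,1.71,.1): print(round(th,2),arc(th,22-(th-.2)*7).tolist())
E
```

```text
[ 6.7140e+01  1.0000e-02  6.2630e+01  1.7360e+01  6.3380e+02  9.3200e+00
  1.0596e+02 -1.2800e+00  1.8000e+00 -2.6200e+00  6.2000e-01 -1.9000e-01
 -2.2000e-01]
0.95 [-0.002, -0.0001, -0.0025, -0.018, 0.6139, -0.048]
1.05 [-0.0093, -0.0001, -0.006, -0.0177, 1.3139, -0.0481]
1.15 [-0.0167, -0.0001, -0.0088, -0.0174, 2.0139, -0.0482]
1.25 [-0.0243, -0.0001, -0.0109, -0.0171, 2.7139, -0.0483]
1.35 [-0.0318, -0.0001, -0.0122, -0.0168, 3.4139, -0.0484]
1.45 [-0.0394, -0.0001, -0.0127, -0.0165, 4.1139, -0.0485]
1.55 [-0.0468, -0.0001, -0.0125, -0.0162, 4.8139, -0.0486]
1.65 [-0.054, -0.0001, -0.0116, -0.0159, 5.5139, -0.0487]
```

play_rows(deltas=[-0.002,0,-0.0025,0,0.6,0,0,-0.0095,0,-0.006,0,1.3,0,0,-0.0165,0,-0.009,0,2,0,0,-0.0245,0,-0.011,0,2.7,0,0,-0.032,0,-0.012,0,3.4,0,0,-0.0395,0,-0.0125,0,4.1,0,0,-0.047,0,-0.0125,0,4.8,0,0,-0.054,0,-0.0115,0,5.5,0,0])

```text
time_s: 14.32
tcp_pos: [610.5, -32.8, 132.9]
orientation: [0.052, 0.857, 0.504, -0.089]
wrist_force: [0.4, 1.8, -2.1]
grip_width: 14.4
grip_force: 59.9
```

```bash
python3 - <<'E'
from h import *
print(where()); print(arc(1.68,11).tolist())
for n in ("scene","top"):
    d=cam(n); p=proj(d,N+[0,0,60])
    u,v=p.astype(int); c=cv2.resize(d['color'][v-48:v+48,u-48:u+48],(400,400),interpolation=cv2.INTER_CUBIC)
    cv2.imwrite(f'pics/c_{n}.png',c)
a=cv2.hconcat([cv2.imread('pics/c_scene.png'),cv2.imread('pics/c_top.png')]);cv2.imwrite('pics/c3.png',a)
E
```

```text
[ 1.1826e+02  3.0000e-02  7.7790e+01  1.1860e+01  6.1047e+02 -3.2810e+01
  1.3288e+02  4.2000e-01  1.7600e+00 -2.1200e+00  4.0000e-01 -1.1000e-01
 -1.1000e-01]
[-0.0021, -0.0001, -0.0015, -0.0022, 0.8607, -0.0505]
```

View pics/c3.png

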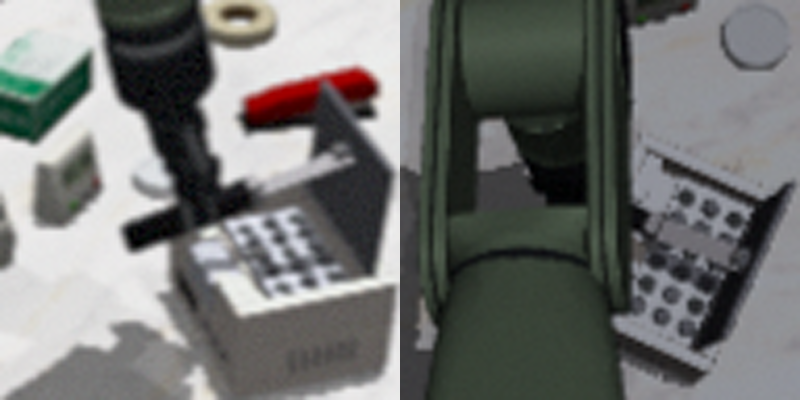

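The cover stands upright with the blade tip against its underside at (345,155). I push a few mm more, then withdraw horizontally.

```bash
python3 - <<'E'
from h import *
print(tip(121,78,11).tolist()); print(tip(60,85,11).tolist(),tip(-20,85,11).tolist(), tip(-60,85,0).tolist())
E
```

```text
[-0.002, -0.0004, -0.0016, 0.0082, 0.9441, -0.0957]
[0.0563, -0.0005, -0.0211, 0.0082, 0.9441, -0.0957] [0.1345, -0.0006, -0.0376, 0.0082, 0.9441, -0.0957] [0.1707, -0.0007, -0.07, 0.0174, 11.9441, -0.0947]
```

play_rows(deltas=[-0.003,0,-0.001,0,0.5,0,0,-0.004,0,-0.001,0,0.5,0,0,-0.004,0,-0.001,0,0.5,0,0,0.015,0,-0.007,0,0.5,0,0,0.056,0,-0.021,0,0.9,0,0,0.1,0,-0.03,0,0.9,0,0,0.135,0,-0.04,0,0.9,0,0,0.17,0,-0.07,0,10,0,0])

```text
time_s: 15.42
tcp_pos: [697.7, 130.9, 162.0]
orientation: [0.006, 0.86, 0.509, -0.016]
wrist_force: [0.1, -0.4, -1.0]
grip_width: 14.5
grip_force: 59.9
```

```bash
python3 - <<'E'
from h import *
print(where()); print("over",delta((450,250,130),-106).tolist())
d=cam("wrist")
a=cv2.resize(cv2.convertScaleAbs(d['color'],alpha=1.5),(400,300))
s=cam("scene")
p=proj(s,N+[0,0,60]).astype(int)
b=cv2.resize(s['color'][p[1]-48:p[1]+48,p[0]-64:p[0]+64],(400,300))
cv2.imwrite('pics/c4.png',cv2.hconcat([a,b]))
E
```

```text
[-6.4720e+01 -2.4300e+00  8.5060e+01  1.8800e+00  6.9766e+02  1.3086e+02
  1.6202e+02  5.0000e-02 -4.3000e-01 -1.0000e+00  1.0000e-02 -2.0000e-02
  2.0000e-02]
over [-0.0136, -0.2742, 0.0342, -0.564, 1.8298, -12.7623]
```

View pics/c4.png

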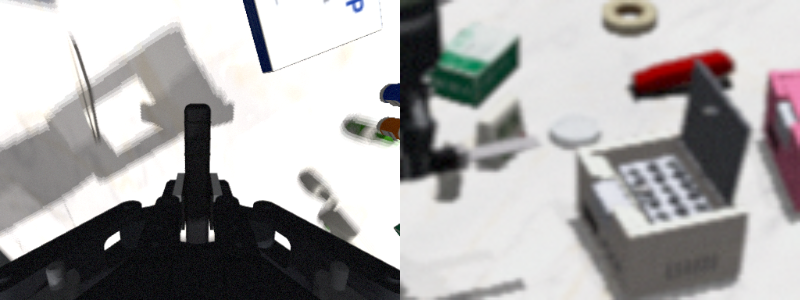

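The cover stays open, leaning slightly back, and the opener hasn't slipped in the grip. Now I carry it back to its free spot and lay it down.

```bash
python3 -c "
from h import *
print(delta((434,254,120),-106).tolist())"
```

```text
[-0.0179, -0.2951, 0.0484, 0.1608, 1.6629, -12.9161]
```

play_rows(deltas=[-0.018,-0.295,0.03,0,1.7,-12.9,0,-0.018,-0.295,0.03,0,1.7,-12.9,0,-0.018,-0.295,0.03,0,1.7,-12.9,0,-0.018,-0.295,0.048,0,1.7,-12.9,0,-0.018,-0.295,0.048,0,1.7,-12.9,0,-0.018,-0.295,0.048,0,1.7,-12.9,0,-0.018,-0.295,0.048,0,1.7,-12.9,0,-0.018,-0.295,0.048,0,1.7,-12.9,0])

```text
time_s: 16.52
tcp_pos: [432.9, 251.5, 119.5]
orientation: [-0.0, 0.8, 0.6, -0.002]
wrist_force: [-0.4, 0.4, -0.8]
grip_width: 14.4
grip_force: 59.9
```

```bash
python3 -c "
from h import *
print(delta((434,254,40),-106).tolist(),delta((434,254,14),-106).tolist())"
```

```text
[0.0029, 0.0005, 0.0795, -0.1155, 0.1447, -0.2049] [0.0029, 0.0005, 0.1055, -0.1155, 0.1447, -0.2049]
```

play_rows(deltas=[0,0,0.04,0,0.1,0,0,0,0,0.08,0,0.1,0,0,0,0,0.095,0,0.1,0,0,0,0,0.104,0,0.1,0,0,0,0,0.106,0,0.1,0,0,0,0,0.106,0,0.1,0,0])

```text
time_s: 17.27
tcp_pos: [431.7, 252.1, 13.8]
orientation: [-0.001, 0.799, 0.601, -0.001]
wrist_force: [0.7, 0.5, -0.7]
grip_width: 14.5
grip_force: 59.9
```

play_rows(deltas=[0,0,0.0005,0,0,0,0,0,0,0.0005,0,0,0,0.2,0,0,0.0005,0,0,0,0.4,0,0,0.0005,0,0,0,0.8,0,0,0.0005,0,0,0,1,0,0,0.0005,0,0,0,1,0,0,0.0005,0,0,0,1])

```text
time_s: 18.15
tcp_pos: [430.5, 251.7, 12.2]
orientation: [-0.001, 0.799, 0.601, -0.002]
wrist_force: [-0.6, -0.8, -0.2]
grip_width: 85.3
grip_force: 0.0
```

play_rows(deltas=[0,0,-0.03,0,0,0,1,0,0,-0.08,0,0,0,1,0,0,-0.14,0,0,0,1,0,0,-0.15,0,0,0,1,0,0,-0.15,0,0,0,1])

```text
time_s: 18.77
tcp_pos: [431.5, 251.8, 162.8]
orientation: [-0.001, 0.799, 0.601, -0.001]
wrist_force: [-0.3, 0.9, -0.9]
grip_width: 85.7
grip_force: 0.0
```

```bash
python3 - <<'E'
from h import *
d=cam("wrist"); s=cam("scene")
a=cv2.resize(d['color'],(400,300)); b=cv2.resize(s['color'][100:310,120:400],(400,300))
cv2.imwrite('pics/c5.png',cv2.hconcat([a,b]))
E
```

```text
(no output)
```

View pics/c5.png

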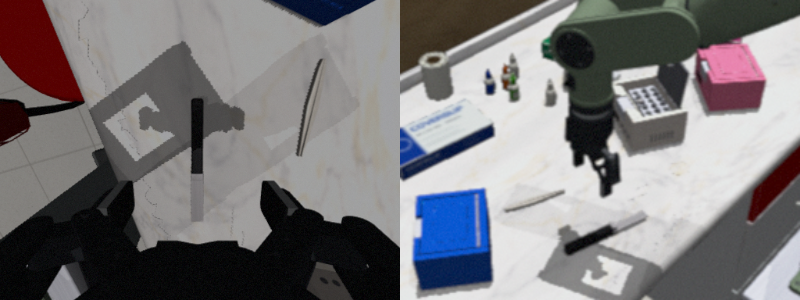

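The opener lies flat on the worktop at (605,235), the cover stands open at (672,85), and the bystanders are where they were.

```bash
python3 -c "
from h import *
print(arm.sign_off())"
```

```text
the job is handed in; nothing more can be done
None
```

The job is handed in at about 19 s of the 51 s allowed: the cover was levered free and stands open past upright, the opener lies flat on the worktop clear of the warmer, and the last picture shows the forceps, the dropper bottle and the petri dish undisturbed; the hand-in returned no verdict.

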